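Stop the welding bay, free the sagging gate bolt and hold the welding bay gate ajar

ROBOT

A 6-joint arm with a two-finger parallel gripper is mounted at the origin on the work surface. World frame = base frame: x ahead of the robot, y to its left, z up, the work surface at z = 0. Lengths are in mm, angles in rad, forces in N, time in s.
With the tool pointing down it reaches from about 375 to 900 mm from the base axis. Payload 3.1 kg.
Tool frame: the origin (TCP) lies midway between the tips of the shut fingers; the grasp point (between the pads) lies 19 mm behind it (r.tcp_to_grasp is the distance from the TCP to the grasp point, in mm); z points along the fingers, y is the line along which they close (so a half turn about z gives the same grasp; the last joint's range is limited). The gripper opens to 85 mm and grips with 20 to 120 N. Pads are 22 mm wide; open, the fingers measure 114 mm over their backs; the gripper's body (76 mm by 85 mm) begins 54 mm behind the grasp point. The pads swing forward as they close: fully open they stand 13 mm farther back than shut.
Start: joints at [-1.351, 0.527, 1.433, -0, 1.181, -0.178], TCP at [242.716, -575.922, 231.31] pointing down, gripper open.
Joint ranges: [-3.08, 3.08], [-0.75, 2.2], [0.22, 2.44], [-1.43, 4.57], [0, 2.65], [-2.85, 2.85]. Speed limits (rad/s): [2.79, 2.79, 3.14, 3.14, 3.14, 3.14].

INTERFACE

Orientations are given as [roll, pitch, yaw] about the fixed x, y, z axes, in that order (R = Rz(yaw) Ry(pitch) Rx(roll)).
In Python, from station import r gives the robot as it stands.
- The arm moves only by the tool drive_tool, never from a script. Its argument "plan" is text: rows parted by semicolons, each of 7 numbers parted by spaces: the finger opening in mm, from 0 to 85.4, then the shift along the tool's x, y, z in units of 50 mm (1.0 is 50 mm), then the turn, a rotation vector about the tool's x, y, z in degrees. In form: grip tx ty tz ax ay az; .... A call has 1 to 8 rows; each row shifts and turns the commanded pose from where the row before left it, along the tool's axes as they then stand; what a row does not reach is not made up. A row lasts 1/10 s, in which the tool goes at most 50 mm and 8.59 degrees, less where a joint would pass 70% of its speed; a pose out of reach is approached as far as the arm can. A call is refused whole if a number of a shift passes 1 or a number of a turn 8.59, either way. A call with a gripper value outside its range is refused whole. The fingers move at their own pace and stop on an object; "newtons" is the grip in N (left out, the last holds). Time passes only in rows, so rows that do not move let the fingers close. It gives the time, the measured TCP pose, the force and the opening at its end, in the units of the state.
- r.state(): the state, without advancing time (a new reading comes with each control period).
- r.grab_frame(name): name is "scene" or "top" or "wrist"; returns a dict with "img" (480x640x3 uint8, red, green, blue), "fx", "fy", "cx", "cy" (pixels), "cam_to_world" (4x4, takes a point from camera to world coordinates). Camera axes: x right, y up, looking along -z (the intrinsics and any distortion apply to the point x, -y, -z); pixel columns grow to the right and rows downward; lengths in mm; the calibration is good to about 2 mm. A picture is of the moment at which its call begins. There is no depth.
- r.close_job(): hands the job in, once; it reports no verdict.
The state is a dict: "t": time; "qpos": joint angles; "qd": joint speeds; "effort": joint torques, N m; "eef_pos": TCP position; "tool_rot": TCP orientation; "force": force on the tool from outside, world axes, zero at the start; "moment": the same for the moment, N m; "opening": finger opening in mm.
Only numpy, scipy, OpenCV 4.12 (cv2) and the standard library are available. Lean on these libraries where they do the work, as an engineer would, in place of code of your own. Each camera call takes 0.05 s, during which the arm holds its last target. There are 200 camera calls.

TASK

Push the red stop plunger on the yellow box fully down, then take the red ball knob of the gate bolt, lift the sagging bolt so that its end plate clears the bent lip of the keeper, and draw it out without wrenching it against the keeper. Pull the self-closing gate open towards the robot by the same knob until its free edge stands about 100 mm out, and finish while still gripping the knob and holding the gate still there: do not let go. Leave the jar, the tin and the hammer where they are.

Things in the scene. Friction and masses are not known exactly. Their poses are not given: they have to be found in the camera images.
- stop (a joint): stroke of the red stop plunger (m): 0 out, 0.012 fully down; a spring resists with 3 N at first and 9 N at the bottom and pushes it back out
- stop_top (a point): centre of the flat top of the red mushroom head, 38 mm across, about 155 mm above the bench; it is pushed straight down 12 mm. It stands on a yellow box, 66 mm square, on a slim pedestal, to the right or the left of the gate
- keeper: steel keeper on the grey latch post; origin on the post's top, 145 mm above the bench. Its axes: z up, +y along the closed gate towards the hinge (the way the bolt is drawn), -x the side to which the gate opens. Two cheeks 55 mm high, 47 mm long, 50 mm apart in x, hold the bolt end sideways; a brass lip 20 mm high at y = +16 mm, bent inward, closes the lower part of the +y mouth
- bolt: steel bolt: rod 12 mm thick along the gate's top; origin at its pivot in the dark barrel on the gate, 190 mm above the bench. At rest it hangs 0.07 rad down towards the keeper. It can swing up 0.13 rad about the pivot and slides in the barrel; about 0.3 kg, sinks by its weight
- knob (a point): centre of the red ball knob, 28 mm across, on a 10 mm stem, 45 mm above the rod's axis, 160 mm from the pivot, some 224 mm above the bench. Free to grasp from above; nothing else nearby is higher than 205 mm. Lifting the knob 8 mm just brings the end plate over the lip, 20 mm is the upper stop: lift it about 13 mm
- bolt_end (a point): centre of the square steel plate on the bolt's end, 40 x 40 mm, 10 mm thick, 245 mm from the pivot. At rest it hangs behind the keeper's lip, overlapping it by 12 mm, so the bolt cannot be drawn before it is lifted; it rises 1.5 times as far as the knob
- bolt_draw (a joint): how far the bolt is drawn along the gate (m): starts at 0 to 0.006; the plate is out of the keeper from 0.034; stop at 0.06. Slight friction (1.5 N), it stays where it is left
- gate_hinge (a point): a fixed point on the vertical hinge axis of the gate, 190 mm above the bench, in the plane of the closed gate, at the end away from the keeper
- gate (a joint): opening angle of the gate (rad): 0 closed, grows as the free edge comes out to the keeper's -x side (clockwise seen from above). 300 mm from hinge axis to free edge, 22 mm thick, 150 mm high, green frame, amber pane. A spring shuts it: 0.5 Nm closed, 0.83 Nm at 0.33 rad (100 mm at the free edge)
- jar: glass jar, 68 mm across, 100 mm high, standing on the side of the gate where the stop plunger is not; origin at the centre of its underside
- tin: blue tin, 64 mm across, 85 mm high, standing near the robot; origin at the centre of its underside
- hammer: hammer 240 mm long lying on the bench near the robot; origin near its middle, underside, x towards the head
Things that resemble listed ones, but are neither listed nor needed, are in the scene too. Several things look just like the part that bears stop: the one meant starts farthest to the robot's right.

How it is judged (in metres and radians):
On the way, in this order (a step that is already met when the one before it is completed fails the run):
1. the stop plunger is pushed fully down (at least 10.5 of its 12 mm) (value of joint stop above 0.0105 m), for 0.05 s.
2. the bolt is drawn out of the keeper (36 mm or more) (value of joint bolt_draw above 0.036 m), for 0.1 s.
At the end, for the whole second after the job is handed in: The gate is held still (slower than 0.05 rad/s) between 0.2 and 0.5 rad open (60 to 145 mm at its free edge) by the fingers on the bolt (more than 1 N), the bolt still drawn at least 30 mm; jar, tin and hammer within 30 mm of where they were (value of joint gate between 0.2 and 0.5 rad and velocity of joint gate between -0.05 and 0.05 rad/s and value of joint bolt_draw above 0.03 m and contact force between the fingers and bolt above 1 N and distance of each of jar, tin, hammer from where it was at the start of the episode below 0.03 m); the arm keeps its last pose, push and grip.
It fails at once if the bolt is wrenched against the keeper (over 50 N) (contact force between bolt and keeper above 50 N).
It fails at once if the jar, the tin or the hammer is shoved more than 30 mm or tipped over (distance of any of jar, tin, hammer from where it was at the start of the episode above 0.03 m or angle between any of jar, tin's own z axis and vertical above 0.6 rad).
It also fails if it takes over 53 s, if anything falls off the work surface, if the arm or the gripper's body presses on something with over 40 N, if the wrist force passes 120 N, or if a joint passes its speed limit or range.

## Working session

There is one attempt and no reset: what is moved stays moved. The work goes in short steps, Python scripts to look and compute and a tool call to move; the robot and the scene stay as the last step left them, time stands still between calls to the robot, and variables do not carry over. Pictures are saved under pics/ and viewed, on a budget of 10 in all, crops included, one or two more only if the job needs it, and the job is handed in when it is done.

Besides the shell and the picture viewer there is one more tool, called by a JSON object that holds its "op" and its "data", one argument or row to a line. drive_tool: Moves the arm, as the interface text tells. Its arguments: {"type":"object","properties":{"plan":{"type":"string"},"newtons":{"type":"number"}},"required":["plan"]}

```bash
mkdir -p pics; ls; python3 - <<'E'
from station import r
import cv2,numpy as np
for n in("scene","top"):
    f=r.grab_frame(n);cv2.imwrite(f"pics/{n}0.png",f["img"][:,:,::-1]);np.save(f"pics/{n}0.npy",f,allow_pickle=True)
    print(n,f["fx"],f["fy"],f["cx"],f["cy"],[k for k in f],np.round(f["cam_to_world"],3).tolist())
print(r.state())
E
```

```text
pics
scene 458.43865611793683 458.43865611793683 311.6423811563021 238.20402181000017 ['img', 'fx', 'fy', 'cx', 'cy', 'cam_to_world'] [[0.386, -0.499, 0.776, 1352.415], [0.923, 0.22, -0.317, -320.188], [-0.012, 0.838, 0.545, 782.157], [0.0, 0.0, 0.0, 1.0]]
top 603.8383120217834 603.8383120217834 322.2953491310712 238.9825065593784 ['img', 'fx', 'fy', 'cx', 'cy', 'cam_to_world'] [[-0.019, 0.99, -0.137, 293.488], [-0.999, -0.023, -0.026, 46.701], [-0.029, 0.136, 0.99, 1451.905], [0.0, 0.0, 0.0, 1.0]]
{'t': 0.1, 'qpos': array([-1.35051615e+00,  5.28404359e-01,  1.43381149e+00, -1.12584103e-05,
        1.18140977e+00, -1.78508779e-01]), 'qd': array([-2.21896260e-05, -3.47332565e-04, -1.90750615e-03,  4.51914970e-04,
       -2.13851089e-03,  1.40568982e-03]), 'effort': array([-6.41978422e-04, -4.43305957e+01, -1.78586018e+01, -3.03326615e-04,
        3.85988955e-03,  3.55275404e-06]), 'eef_pos': array([ 242.56010145, -575.28735913,  230.40046925]), 'tool_rot': array([-3.13959015e+00, -3.50735700e-04,  3.98792887e-01]), 'force': array([-0.01635414,  1.05774436, -0.80283562]), 'moment': array([-0.01444637, -0.00112163,  0.05926101]), 'opening': 85.5980018905689}
```

View pics/scene0.png

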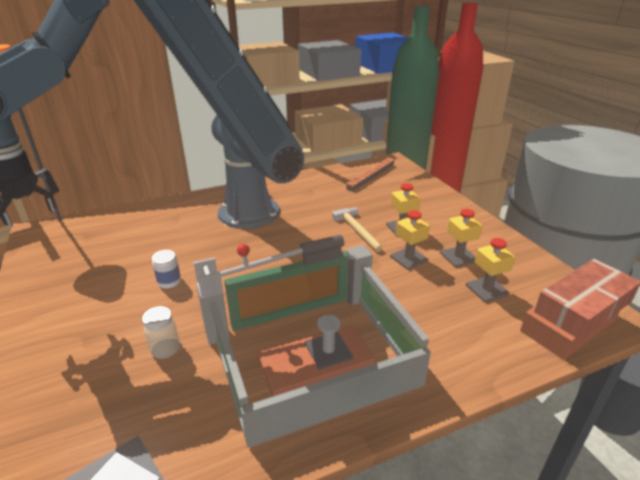

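View pics/top0.png

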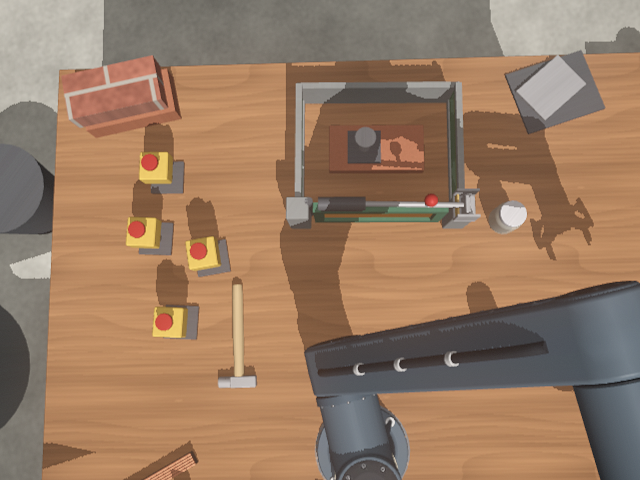

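The plunger meant is the one with its head at about (203,253) in the top view, the largest column, so farthest to the robot's right. The knob is at (431,200), the keeper at (465,205) and the hinge at about (298,208). I'll enlarge a crop and compute positions.

```bash
cat > h.py <<'E'
import numpy as np,cv2
def ray(f,u,v,z):
    T=np.array(f["cam_to_world"]);d=T[:3,:3]@np.array([(u-f["cx"])/f["fx"],-(v-f["cy"])/f["fy"],-1]);o=T[:3,3]
    return np.round(o+d*(z-o[2])/d[2],1)
def proj(f,p):
    T=np.array(f["cam_to_world"]);c=T[:3,:3].T@(np.array(p)-T[:3,3]);return np.round([f["cx"]+f["fx"]*c[0]/-c[2],f["cy"]-f["fy"]*c[1]/-c[2]],1)
def red(f,box):
    u0,v0,u1,v1=box;h=cv2.cvtColor(f["img"][v0:v1,u0:u1],cv2.COLOR_RGB2HSV)
    m=(((h[...,0]<5)|(h[...,0]>174))&(h[...,1]>170)&(h[...,2]>70)).astype(np.uint8)
    n,_,s,c=cv2.connectedComponentsWithStats(m);i=1+np.argmax(s[1:,4]);return c[i]+[u0,v0],s[i]
E
python3 - <<'E'
from h import *
t=np.load("pics/top0.npy",allow_pickle=True).item();s=np.load("pics/scene0.npy",allow_pickle=True).item()
a,sa=red(t,(185,235,225,272));k,sk=red(t,(418,188,445,212));print(a,sa,k,sk)
print("stop",ray(t,*a,153),"knob",ray(t,*k,224))
for b in[(400,205,428,222),(232,238,255,262)]:
    c,st=red(s,b);print(c,st,ray(s,*c,153 if b[0]==400 else 224))
print("in scene stop, knob:",proj(s,ray(t,*a,153)),proj(s,ray(t,*k,224)))
im=t["img"][180:280,150:540,::-1];cv2.imwrite("pics/c1.png",cv2.resize(im,None,fx=2.05,fy=2.05,interpolation=cv2.INTER_CUBIC))
E
```

```text
[195.25454545 247.90909091] [ 5  8 16 15 55] [430.64367816 199.63218391] [ 7  6 13 12 87]
stop [459.5 358.1 153. ] knob [ 539.5 -146.2  224. ]
[414.    214.125] [ 8  6 13  7 64] [458.5 347.4 153. ]
[241.35294118 247.35294118] [ 6  7  7  5 17] [ 530.2 -149.4  224. ]
in scene stop, knob: [417.6 213.5] [244.  249.2]
```

View pics/c1.png

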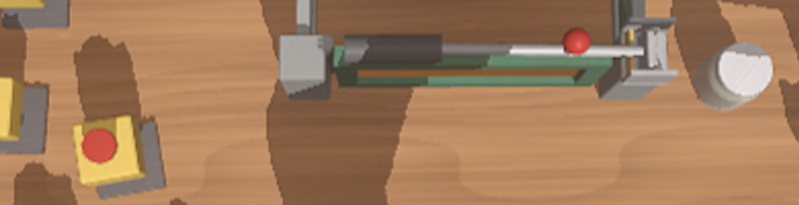

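```bash
python3 - <<'E'
from h import *
t=np.load("pics/top0.npy",allow_pickle=True).item();s=np.load("pics/scene0.npy",allow_pickle=True).item()
C=lambda x,y:(150+x/2.05,180+y/2.05)
print("stop",ray(t,*C(99,146),154),ray(s,414.5,215,154))
print("knob",ray(t,*C(577,41),224),ray(s,243.5,249.5,224))
print("barrel",ray(t,*C(393,48),190),"rod",ray(t,*C(441,48),186),ray(t,*C(610,50),176),"plate",ray(t,*C(655,50),175))
print("hingepost",ray(t,*C(305,50),190),"keeper cheeks",ray(t,*C(656,21),200),ray(t,*C(654,71),200))
E
```

```text
stop [451.9 351.1 154. ] [464.5 344.9 154. ]
knob [ 538.7 -147.9  224. ] [ 540.1 -147.4  224. ]
barrel [542.9  36.9 190. ] rod [542.4 -13.  186. ] [ 537.9 -189.3  176. ] plate [ 536.9 -236.1  175. ]
hingepost [543.1 128.2 190. ] keeper cheeks [ 562.3 -233.2  200. ] [ 510.4 -228.4  200. ]
```

{"op": "drive_tool", "data": {
  "plan": "0 0 0 -0.3 0 0 -8.4; 0 0 0 -0.3 0 0 -8.4; 0 0 0 -0.3 0 0 -8.4; 0 0 0 -0.3 0 0 -8.4; 0 0 0 0 0 0 -8.4; 0 0 0 0 0 0 -8.4; 0 0 0 0 0 0 -8.4; 0 0 0 0 0 0 -8.4"
}}

```text
t: 0.9
eef_pos: [242.6, -575.5, 290.8]
tool_rot: [-3.141, -0.001, 1.578]
force: [-0.3, 0.5, 0.3]
opening: -0.0
```

{"op": "drive_tool", "data": {
  "plan": "0 0.8 0.54 0 0 0 0; 0 0.8 0.54 0 0 0 0; 0 0.8 0.54 0 0 0 0; 0 0.8 0.54 0 0 0 0; 0 0.8 0.54 0 0 0 0; 0 0.8 0.54 0 0 0 0; 0 0.8 0.54 0 0 0 0; 0 0.8 0.54 0 0 0 0"
}}

```text
t: 1.7
eef_pos: [459.0, -253.8, 291.1]
tool_rot: [-3.141, -0.0, 1.571]
force: [0.4, -0.1, -0.2]
opening: -0.0
```

{"op": "drive_tool", "data": {
  "plan": "0 1 0 0 0 0 0; 0 1 0 0 0 0 0; 0 1 0 0 0 0 0; 0 1 0 0 0 0 0; 0 1 0 0 0 0 0; 0 1 0 0 0 0 0; 0 1 0 0 0 0 0; 0 1 0 0 0 0 0"
}}

```text
t: 2.5
eef_pos: [457.5, 146.2, 291.2]
tool_rot: [-3.141, 0.0, 1.572]
force: [1.6, -0.5, 0.0]
opening: -0.0
```

{"op": "drive_tool", "data": {
  "plan": "0 1 0 0 0 0 0; 0 1 0 0 0 0 0; 0 1 0 0 0 0 0; 0 0 0 0.6 0 0 0; 0 0 0 0 0 0 0; 0 0 0 0 0 0 0"
}}

```text
t: 3.1
eef_pos: [457.2, 293.7, 260.7]
tool_rot: [-3.139, 0.001, 1.572]
force: [0.1, -0.2, 0.4]
opening: -0.2
```

```bash
python3 - <<'E'
from h import *
from station import r
f=r.grab_frame("wrist");cv2.imwrite("pics/w1.png",f["img"][:,:,::-1]);np.save("pics/w1.npy",f,allow_pickle=True)
t=r.grab_frame("top")
print(r.state()["eef_pos"],proj(f,(457,348,154)))
c,st=red(f,(0,0,640,480));print(c,st,ray(f,*c,154))
E
```

```text
[458.57621788 293.45868324 262.10094747] [314.1 149.9]
[41.64584864 20.85304923] [   7    0   71   51 2722] [301.7 419.7 154. ]
```

View pics/w1.png

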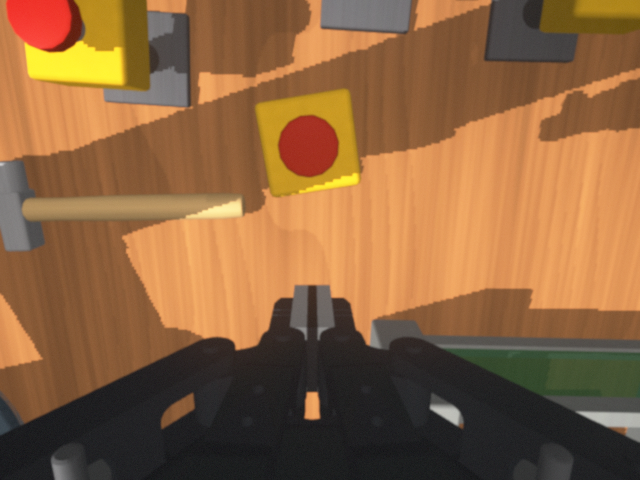

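The target head is at (308,146) in the wrist view, i.e. about (454,350) mm. The hammer lies to the left and clear of the approach.

{"op": "drive_tool", "data": {
  "plan": "0 0.57 -0.05 0 0 0 0; 0 0.57 -0.05 0 0 0 0; 0 0 0 0.5 0 0 0; 0 0 0 0.7 0 0 0; 0 0 0 0.7 0 0 0; 0 0 0 0 0 0 0; 0 0 0 0 0 0 0"
}}

```text
t: 3.9
eef_pos: [453.9, 350.7, 167.3]
tool_rot: [3.141, -0.0, 1.57]
force: [0.4, 0.6, 0.9]
opening: -0.1
```

{"op": "drive_tool", "data": {
  "plan": "0 0 0 0.1 0 0 0; 0 0 0 0.1 0 0 0; 0 0 0 0.08 0 0 0; 0 0 0 0.06 0 0 0; 0 0 0 0 0 0 0; 0 0 0 0 0 0 0"
}}

```text
t: 4.5
eef_pos: [453.8, 351.5, 150.1]
tool_rot: [3.14, -0.001, 1.572]
force: [0.7, -0.4, 4.9]
opening: 0.1
```

{"op": "drive_tool", "data": {
  "plan": "0 0 0 0.06 0 0 0; 0 0 0 0.06 0 0 0; 0 0 0 0.03 0 0 0; 0 0 0 0.02 0 0 0; 0 0 0 0 0 0 0; 0 0 0 0 0 0 0"
}}

```text
t: 5.1
eef_pos: [453.8, 351.6, 142.6]
tool_rot: [3.139, -0.001, 1.572]
force: [-0.3, -1.1, 11.2]
opening: 0.0
```

{"op": "drive_tool", "data": {
  "plan": "0 0 0 0.03 0 0 0; 0 0 0 0 0 0 0; 0 0 0 0 0 0 0"
}}

```text
t: 5.4
eef_pos: [453.9, 351.6, 142.4]
tool_rot: [3.138, -0.001, 1.572]
force: [-2.9, -2.7, 18.8]
opening: -0.1
```

Bottomed: the force rose to 18.8 N without further travel. Next I go to the knob.

{"op": "drive_tool", "data": {
  "plan": "0 0 0 -0.6 0 0 0; 0 0 0 -0.9 0 0 0; 0 0 0 -0.9 0 0 0; 0 -0.5 0 -0.8 0 0 0; 0 -1 0.1 0 0 0 0; 0 -1 0.2 0 0 0 0; 0 -1 0.2 0 0 0 0; 0 -1 0.2 0 0 0 0"
}}

```text
t: 6.2
eef_pos: [486.7, 128.0, 299.0]
tool_rot: [-3.14, -0.0, 1.573]
force: [0.5, 0.4, 1.1]
opening: 0.3
```

{"op": "drive_tool", "data": {
  "plan": "85 -1 0.2 0 0 0 0; 85 -1 0.2 0 0 0 0; 85 -1 0.2 0 0 0 0; 85 -1 0.2 0 0 0 0; 85 -1 0.2 0 0 0 0; 85 -1 0 0 0 0 0; 85 -0.6 0 0 0 0 0; 85 0 0 0 0 0 0"
}}

```text
t: 7.0
eef_pos: [536.5, -199.7, 298.3]
tool_rot: [-3.141, 0.0, 1.566]
force: [0.8, 1.3, 0.5]
opening: 84.8
```

```bash
python3 - <<'E'
from h import *
from station import r
f=r.grab_frame("wrist");cv2.imwrite("pics/w2.png",f["img"][:,:,::-1]);np.save("pics/w2.npy",f,allow_pickle=True)
print(r.state()["eef_pos"],proj(f,(539,-148,224)))
c,st=red(f,(150,0,500,330));print(c,st,ray(f,*c,224))
E
```

```text
[ 536.19200908 -197.11702141  298.26914884] [318.5 157.7]
[318.07197943 158.8596401 ] [ 143  135   51   49 1945] [ 538.8 -148.6  224. ]
```

View pics/w2.png

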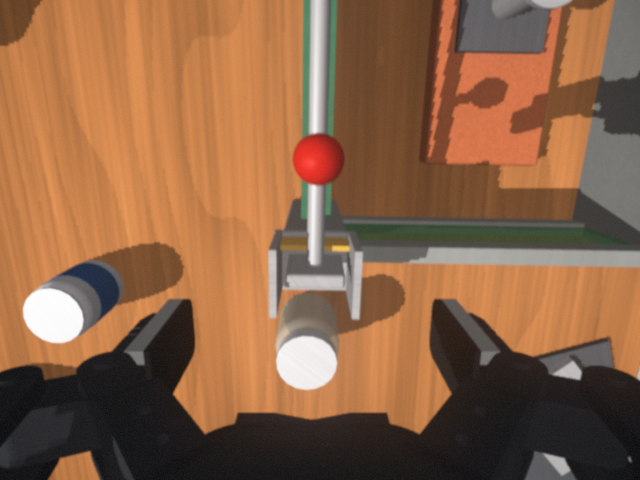

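The knob sits at (318,159), i.e. (539,-149) mm, matching the top view. The rod runs straight along y. Descending over it now.

{"op": "drive_tool", "data": {
  "plan": "70 0.5 0.03 0 0 0 0; 70 0.5 0.02 0 0 0 0; 60 0 0 0.5 0 0 0; 60 0 0 0.6 0 0 0; 60 0 0 0.4 0 0 0; 60 0 0 0.3 0 0 0; 60 0 0 0 0 0 0; 60 0 0 0 0 0 0"
}}

```text
t: 7.85
eef_pos: [539.1, -144.3, 209.3]
tool_rot: [-3.141, -0.001, 1.573]
force: [-0.2, 0.2, 0.0]
opening: 60.0
```

{"op": "drive_tool", "data": {
  "plan": "15 0 0 0 0 0 0; 15 0 0 0 0 0 0; 15 0 0 0 0 0 0; 15 0 0 0 0 0 0; 15 0 0 0 0 0 0; 15 0 0 0 0 0 0; 15 0 0 0 0 0 0",
  "newtons": 50
}}

```text
t: 8.55
eef_pos: [540.0, -145.7, 210.5]
tool_rot: [3.139, 0.0, 1.571]
force: [0.3, 1.6, 5.9]
opening: 25.2
```

{"op": "drive_tool", "data": {
  "plan": "45 0 0 0 0 0 0; 45 0 0 0 0 0 0; 45 -0.05 0 0.08 0 0 0; 45 0 0 0 0 0 0; 15 0 0 0 0 0 0; 15 0 0 0 0 0 0; 15 0 0 0 0 0 0; 15 0 0 0 0 0 0"
}}

```text
t: 9.35
eef_pos: [539.4, -148.3, 205.3]
tool_rot: [3.141, 0.0, 1.572]
force: [0.2, -0.6, -0.4]
opening: 25.4
```

{"op": "drive_tool", "data": {
  "plan": "15 0 0 0 0 0 0; 15 0 0 0 0 0 0"
}}

```text
t: 9.55
eef_pos: [539.3, -148.2, 205.3]
tool_rot: [3.141, 0.0, 1.572]
force: [0.7, -0.4, -0.3]
opening: 25.0
```

{"op": "drive_tool", "data": {
  "plan": "15 0.01 0 -0.06 0 0 0; 15 0.02 0 -0.07 0 0 0; 15 0.02 0 -0.07 0 0 0; 15 0.01 0 -0.06 0 0 0; 15 0 0 0 0 0 0; 15 0 0 0 0 0 0"
}}

```text
t: 10.15
eef_pos: [539.2, -145.1, 218.3]
tool_rot: [3.142, 0.0, 1.572]
force: [1.1, 0.1, -3.7]
opening: 25.5
```

```bash
python3 - <<'E'
from h import *
from station import r
f=r.grab_frame("scene");im=f["img"][220:340,180:380,::-1];cv2.imwrite("pics/s2.png",cv2.resize(im,None,fx=4,fy=4,interpolation=cv2.INTER_CUBIC))
s=r.state();print(s["eef_pos"],s["force"],s["moment"],s["opening"])
E
```

```text
[ 539.2112294  -145.11017262  218.21025436] [ 1.3604374  -0.44562045 -3.69481084] [-0.35429167 -0.11826927 -0.07330373] 25.198730006225684
```

View pics/s2.png

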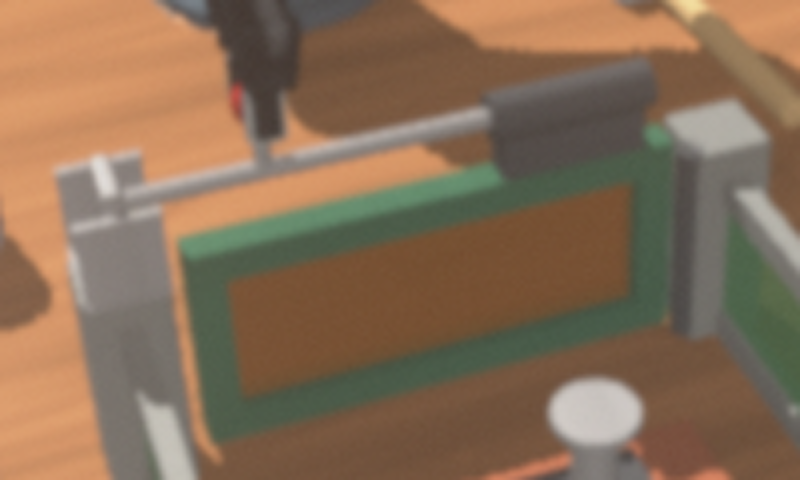

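Bolt lifted: the rod is now about level, and the tool carries 3.7 N of weight. Next, draw it.

{"op": "drive_tool", "data": {
  "plan": "15 0.1 0 0 0 0 0; 15 0.1 0 0 0 0 0; 15 0.1 0.01 0 0 0 0; 15 0 0 0 0 0 0"
}}

```text
t: 10.6
eef_pos: [539.6, -128.8, 218.2]
tool_rot: [-3.141, -0.001, 1.572]
force: [1.2, -0.1, -3.5]
opening: 25.2
```

{"op": "drive_tool", "data": {
  "plan": "15 0.1 0 0 0 0 0; 15 0.1 0 0 0 0 0; 15 0.12 0.01 0 0 0 0; 15 0.12 0 0 0 0 0; 15 0.12 0 0 0 0 0; 15 0.1 0 0 0 0 0; 15 0 0 0 0 0 0; 15 0 0 0 0 0 0"
}}

```text
t: 11.4
eef_pos: [540.1, -96.0, 218.1]
tool_rot: [-3.141, -0.002, 1.572]
force: [1.1, 1.6, -3.6]
opening: 25.2
```

```bash
python3 - <<'E'
from h import *
from station import r
f=r.grab_frame("scene");im=f["img"][220:340,180:380,::-1];cv2.imwrite("pics/s3.png",cv2.resize(im,None,fx=4,fy=4,interpolation=cv2.INTER_CUBIC))
s=r.state();print(s["eef_pos"],s["force"],s["moment"],s["opening"])
E
```

```text
[540.07420362 -96.28371713 218.07548474] [ 1.23298353  1.58685385 -3.37632468] [ 0.07551613 -0.16671771 -0.1098248 ] 25.721022973355286
```

View pics/s3.png

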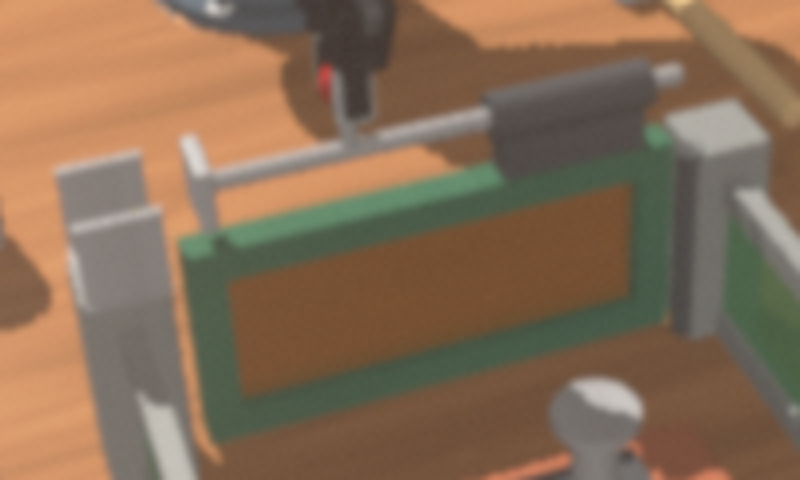

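```bash
python3 - <<'E'
from h import *
f=np.load("pics/w2.npy",allow_pickle=True).item();print("tin",ray(f,58,314,85),"jar",ray(f,307,360,100))
E
```

```text
tin [ 285.  -306.4   85. ] jar [ 529.7 -349.1  100. ]
```

{"op": "drive_tool", "data": {
  "plan": "15 0 -0.03 0 0 0 0.5; 15 0 -0.06 0 0 0 0.8; 15 0 -0.086 0 0 0 1.2; 15 0 -0.086 0 0 0 1.2; 15 0 -0.086 0 0 0 1.2; 15 0 -0.086 0 0 0 1.2",
  "newtons": 60
}}

```text
t: 12.05
eef_pos: [518.6, -96.4, 218.5]
tool_rot: [3.14, 0.0, 1.463]
force: [4.3, 1.3, -5.0]
opening: 24.7
```

{"op": "drive_tool", "data": {
  "plan": "15 0 -0.09 0 0 0 1.25; 15 0 -0.09 0 0 0 1.25; 15 0 -0.09 0 0 0 1.25; 15 0 -0.09 0 0 0 1.25; 15 0 -0.09 0 0 0 1.25; 15 0 -0.09 0 0 0 1.25; 15 0 -0.09 0 0 0 1.25; 15 0 -0.09 0 0 0 1.25"
}}

```text
t: 12.85
eef_pos: [483.6, -90.1, 218.6]
tool_rot: [3.14, 0.0, 1.289]
force: [5.5, 0.5, -5.4]
opening: 25.1
```

{"op": "drive_tool", "data": {
  "plan": "15 0 -0.08 0 0 0 1.2; 15 0 -0.05 0 0 0 0.7; 15 0 -0.02 0 0 0 0.3; 15 0 0 0 0 0 0; 15 0 0 0 0 0 0; 15 0 0 0 0 0 0; 15 0 0 0 0 0 0; 15 0 0 0 0 0 0"
}}

```text
t: 13.65
eef_pos: [476.4, -88.0, 218.6]
tool_rot: [3.14, 0.001, 1.252]
force: [5.0, -1.1, -4.1]
opening: 24.8
```

```bash
python3 - <<'E'
from h import *
from station import r
f=r.grab_frame("scene");im=f["img"][200:380,120:420,::-1];cv2.imwrite("pics/s4.png",cv2.resize(im,None,fx=2.6,fy=2.6,interpolation=cv2.INTER_CUBIC))
s=r.state();print(s["eef_pos"],s["force"],s["tool_rot"],s["qd"],s["opening"],s["t"])
E
```

```text
[476.4115742  -87.96460827 218.57917236] [ 3.662986    0.60961519 -4.4179126 ] [3.14004059e+00 5.31075683e-04 1.25166517e+00] [-0.00028984 -0.00102264 -0.00092825  0.00015023 -0.00185215  0.00064124] 24.91455533912689 13.7
```

View pics/s4.png

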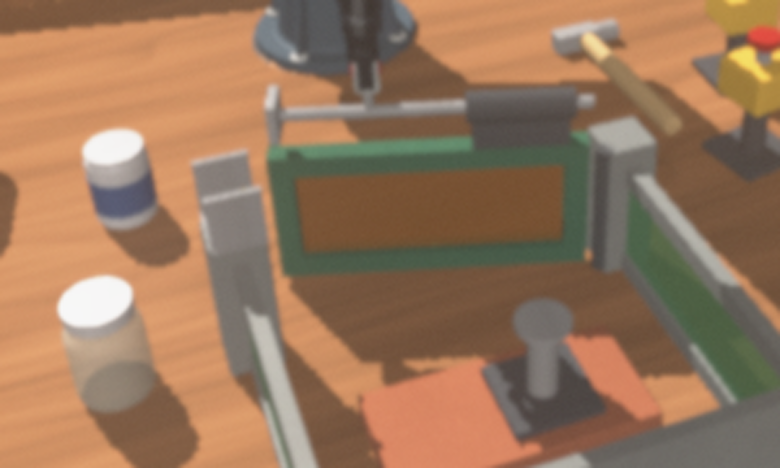

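The gate stands open with the gripper on the knob and the end plate at the gate's free edge. The knob has moved out 64 mm on a radius of about 205 mm, so the gate is about 0.32 rad open. The jar, tin and hammer look untouched.

```bash
python3 -c "
from station import r
print(r.close_job())"
```

```text
the job is handed in; nothing more can be done
None
```

I finished the job and handed it in at about 13.7 s of the 53 s allowed. The hand-in reports no verdict, so the result rests on my own checks.

- **Stop plunger:** I pushed the one farthest to the robot's right. It was at its hard stop: the force rose from 11 to 19 N while the tool stayed at 142 mm.
- **Bolt:** I gripped the knob, lifted it 13 mm and drew it about 50 mm, and the picture showed the end plate out of the keeper. The readings at the end of each move stayed at about 5 N or less, with no sign of wrenching. The gripped opening read 25 mm on the 28 mm ball, so I regripped 5 mm lower. The reading stayed at 25 mm, and the knob has not slipped since.
- **Gate:** From the knob's 64 mm of travel, I estimate it is about 0.32 rad open, roughly 95 mm at the free edge. The angle was not measured directly. The arm was still, holding a spring pull of about 4 to 5 N with a 60 N grip.
- **Jar, tin and hammer:** The last picture showed the jar and tin upright and all three apparently where they started, judged by eye.

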